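Tension the feed belt, pin it and load the dispensing fixture

TASK

Get the glue-dispensing station ready: first take up the belt by turning the blue sprung tension wheel anticlockwise, using the red-headed locking pin in the hole of its lug, hold it against the spring over the red-ringed bore in the base and drop the pin fully home so that the wheel stays locked. Then clear the grey transport bar off the middle nest onto the middle of the black mat, lower every orange carrier plate over the locating pins of a nest of its own on the yellow fixture, any nest, until it rests flush, and last of all press the green start button all the way in and let go. Leave the bottle, the screw pot and the tape roll where they are.

Things in the scene. Friction and masses are not known exactly. Their poses are not given: they have to be found in the camera images.
- tensioner: Grey fixed base plate of the belt take-up, 180 x 180 x 25 mm. Origin: centre of its underside, on the table; z up. It carries the wheel.
- wheel (a joint): Angle (rad) of the blue tension wheel about its upright axis: 0 at its slack stop, growing anticlockwise seen from above, end stop 0.82; at 0.70 the lug's hole stands exactly over the lock bore. A spring drives it back to 0 whenever it is not held: about 0.11 N m at 0, 0.26 N m at 0.70 (4 N at the hole). It is a hub disc 92 mm across and 14 mm thick with a 44 mm (radial) x 40 mm lug; underside 27 mm, top 41 mm above the table; a steel hub nut 32 mm across stands to 53 mm.
- wheel_axis (a point): Point on the wheel's axis at the height of the wheel's top face.
- wheel_hole (a point): Centre of the through hole (14 mm round) in the wheel's lug, at the top face of the lug, 62 mm from the axis. It moves with the wheel. The pin put some 10 mm into it serves to drag the wheel round.
- lock_bore (a point): Centre of the mouth of the red-ringed lock bore in the base's top face (25 mm above the table): 12.5 mm round, 22 mm deep, 62 mm from the wheel's axis.
- pin_block: Black fixed parking block, 50 x 50 x 30 mm, in whose hole (13 mm square, 26 mm deep) the locking pin stands at the start. Origin: centre of its underside.
- pin: Loose locking pin, 80 g: steel shaft 10 mm in diameter and 34 mm long, tapered over its last 5 mm to 5 mm, below a square red head 22 x 22 mm and 34 mm tall (34 to 68 mm above the tip), faces along its own x and y. Origin: the tip, with z up along the shaft to the head. Fully home, the head rests on the lug and the tip is 18 mm below the mouth of the lock bore.
- fixture: Yellow fixed fixture, 130 (x) x 262 (y) mm, 40 mm high. Origin: centre of its underside. Its nests lie side by side along y, 86 mm apart.
- nest0 (a point): Centre of one of three nests on the top face of the yellow fixture (40 mm above the table); axes as the fixture. Two steel locating pins, 8 mm in diameter with tapered tips, rise 15 mm above the face at x = +46 and -46 mm from here. An empty nest shows a bare metal patch 114 x 72 mm.
- nest1 (a point): Centre of one of three nests on the top face of the yellow fixture (40 mm above the table); axes as the fixture. Two steel locating pins, 8 mm in diameter with tapered tips, rise 15 mm above the face at x = +46 and -46 mm from here. An empty nest shows a bare metal patch 114 x 72 mm.
- nest2 (a point): Centre of one of three nests on the top face of the yellow fixture (40 mm above the table); axes as the fixture. Two steel locating pins, 8 mm in diameter with tapered tips, rise 15 mm above the face at x = +46 and -46 mm from here. An empty nest shows a bare metal patch 114 x 72 mm.
- plate0: Orange phone-carrier plate, 112 (x) x 70 (y) x 6 mm, 160 g, lying flat, with two through holes 12 x 12 mm square at x = +46 and -46 mm (y = 0). In its middle a black upright grip tab, 36 (x) x 14 (y) mm, stands from the plate's top up to 42 mm above its underside: pinch it across y. All plates are alike and fit either way round. Origin: centre of the underside; z up. None if absent in this run.
- plate1: Orange phone-carrier plate, 112 (x) x 70 (y) x 6 mm, 160 g, lying flat, with two through holes 12 x 12 mm square at x = +46 and -46 mm (y = 0). In its middle a black upright grip tab, 36 (x) x 14 (y) mm, stands from the plate's top up to 42 mm above its underside: pinch it across y. All plates are alike and fit either way round. Origin: centre of the underside; z up. None if absent in this run.
- plate2: Orange phone-carrier plate, 112 (x) x 70 (y) x 6 mm, 160 g, lying flat, with two through holes 12 x 12 mm square at x = +46 and -46 mm (y = 0). In its middle a black upright grip tab, 36 (x) x 14 (y) mm, stands from the plate's top up to 42 mm above its underside: pinch it across y. All plates are alike and fit either way round. Origin: centre of the underside; z up. None if absent in this run.
- bar: Loose grey transport bar, 112 (x) x 44 (y) x 6 mm, 140 g, at the start seated on nest1 (the middle nest). The same two 12 mm square holes as the plates, and a like grip tab, here blue: 36 (x) x 14 (y) mm, up to 42 mm above the underside. Origin: centre of the underside; z up.
- mat: Black rubber rest mat, 130 (x) x 85 (y) x 3 mm, fixed to the table. Origin: centre of its underside.
- start (a joint): Travel (m) of the green start button: 0 released, 0.006 fully in (about 5 N); it springs back.
- start_top (a point): Centre of the top of the green start button (38 mm across), which is pressed straight down.
- solvent_bottle: Bystander: white bottle with a steel cap, 64 mm across, 130 mm tall. Origin: centre of its underside.
- screw_pot: Bystander: small blue pot, 60 mm across, 45 mm tall. Origin: centre of its underside.
- tape_roll: Bystander: yellow tape roll lying flat, 90 mm across, 24 mm high. Origin: centre of its underside.

How it is judged:
By the outcome, as a careful person would: the job done as asked, in the order asked, and still so for the second after the job is handed in, with the robot touching nothing.
Of plate0, plate1, plate2 only 2 to 3 are there at a start; the rules pass over those that are not, and their reading is None.
At some moment in a run one of plate0, plate1, plate2 may be knocked a few centimetres aside while the robot is not near it.
It also fails if it takes over 208 s, if anything falls off the work surface, if the arm or the gripper's body presses on something with over 40 N, if the wrist force passes 120 N, or if a joint passes its speed limit or range.

ROBOT

A 6-joint arm with a two-finger parallel gripper is mounted at the origin on the work surface. World frame = base frame: x ahead of the robot, y to its left, z up, the work surface at z = 0. Lengths are in m, angles in rad, forces in N, time in s.
With the tool pointing down it reaches from about 0.3 to 0.75 m from the base axis. Payload 8.5 kg.
Tool frame: the origin (TCP) lies on the centre line of the jaws, within the pads' length; the fingertips stand 14 mm ahead of it and the grasp point (between the pads) lies 5 mm behind it; z points along the fingers, y is the line along which they close (so a half turn about z gives the same grasp; the last joint's range is limited). The gripper opens to 85 mm and grips with 20 to 120 N. Pads are 22 mm wide; open, the fingers measure 114 mm over their backs; the gripper's body (76 mm by 85 mm) begins 54 mm behind the grasp point. The pads swing forward as they close: fully open they stand 13 mm farther back than shut.
Start: joints at [-1.461, 0.381, 1.297, -0, 1.464, -0.215], TCP at [0.176, -0.521, 0.245] pointing down, gripper open.
Joint ranges: [-3.11, 3.11], [-0.89, 2.33], [0.22, 2.48], [-1.42, 4.56], [0.17, 2.85], [-2.88, 2.88]. Speed limits (rad/s): [2.39, 2.39, 3.14, 3.14, 3.14, 3.14].

INTERFACE

Orientations are given as a rotation vector (axis times angle).
In Python, from station import read_state, optics, env gives the robot as it stands.
- The arm moves only by the tool drive_tool, never from a script. Its argument "deltas" is a list of rows, each an object with "offset": the shift along the world's x, y, z in m, a list of three; "rotation": the turn, a rotation vector about the world's x, y, z in degrees, a list of three. In form: [{"offset": [tx, ty, tz], "rotation": [rx, ry, rz]}, ...]. A call has 1 to 8 rows; each row is the pose to reach, as a shift and turn from the pose commanded when the call began; what a row does not reach only later rows make up. A row lasts 1/8 s, in which the tool goes at most 62.5 mm and 10.7 degrees, less where a joint would pass 70% of its speed; a pose out of reach is approached as far as the arm can. A call with a gripper value outside its range is refused whole. "jaw" is the opening in per cent of the stroke, from 0 (shut) to 100 (fully open), set as the call begins (left out, the last holds). The fingers move at their own pace and stop on an object; the grip force is fixed at half the most. Time passes only in rows, so rows that repeat a pose let the fingers close. It gives the time, the measured TCP pose, the force, the opening and the grip force at its end, in the units of the state.
- read_state(): the state, without advancing time (a new reading comes with each control period).
- optics.capture(name): name is "scene" or "top"; returns (picture, depth): 384x512x3 uint8, blue, green, red; 384x512 float32, m along the optical axis (not along the pixel's ray), 0 where there is no reading.
- optics.camera_model(name): a dict with "fovy" (degrees; the focal length in pixels is half the picture's height over the tangent of half this angle, whatever the lens; pixels are square), "cx", "cy" (the principal point, pixels), "cam_to_world" (4x4, takes a point from camera to world coordinates). Camera axes: x right, y up, looking along -z (the intrinsics and any distortion apply to the point x, -y, -z); pixel columns grow to the right and rows downward; lengths in m; the calibration is good to about 2 mm. A picture is of the moment at which its call begins. camera_model takes no time and is no camera call.
- env.sign_off(): hands the job in; it is judged then, once.
The state is a dict: "time_s": time; "q": joint angles; "joint_velocities": joint speeds; "effort": joint torques, N m; "ee_pos": TCP position; "orientation": TCP orientation; "ft_force": force on the tool from outside, world axes, zero at the start; "torque": the same for the moment, N m; "gripper_width": opening from 0.0 (shut) to 1.0 (fully open); "finger_force": force on a finger pad.
Only numpy, scipy, OpenCV 4.12 (cv2) and the standard library are available. Lean on these libraries where they do the work, as an engineer would, in place of code of your own. Each camera call takes 0.05 s, during which the arm holds its last target. There are 200 camera calls.

## Working session

There is one attempt and no reset: what is moved stays moved. The work goes in short steps, Python scripts to look and compute and a tool call to move; the robot and the scene stay as the last step left them, time stands still between calls to the robot, and variables do not carry over. Pictures are saved under pics/ and viewed, at most 14 in all, crops included, and the job is handed in when it is done.

Besides the shell and the picture viewer there is one more tool, called after "Emit:" as name([rows], argument=value, ...), one row to a line, values as JSON. drive_tool: Moves the arm, as the interface text tells. Its arguments: {"type":"object","properties":{"deltas":{"type":"array"},"jaw":{"type":"number"}},"required":["deltas"]}

```bash
ls; mkdir -p pics
python3 - <<'E'
from station import read_state, optics, env
import cv2,numpy as np
print(read_state())
for n in ("scene","top"):
    im,d=optics.capture(n); cv2.imwrite(f"pics/{n}0.png",im); np.save(f"pics/{n}0.npy",d)
    print(n,optics.camera_model(n))
E
```

```text
pics
{'time_s': 0.0, 'q': array([-1.46129948e+00,  3.81178778e-01,  1.29829438e+00,  9.73835936e-06,
        1.46357214e+00, -2.15290901e-01]), 'joint_velocities': array([ 0.00207227,  0.00012766,  0.00107504, -0.00062326,  0.00141824,
       -0.00059443]), 'effort': array([-8.16277698e-04, -4.48463130e+01, -2.31279176e+01, -2.25796725e-04,
        4.71416395e-03, -2.21936534e-05]), 'ee_pos': array([ 0.17548259, -0.52095773,  0.24470967]), 'orientation': array([-3.09882818e+00, -5.07699898e-01, -1.35768452e-04]), 'ft_force': array([ 0.38942944, -0.10872208, -0.50200335]), 'torque': array([-0.03311978,  0.00331896, -0.04688308]), 'finger_force': 0.0, 'gripper_width': 1.0023804135665477}
scene {'fovy': 49.37672563482561, 'cx': 250.99675793737168, 'cy': 194.06815524277607, 'cam_to_world': array([[-0.63509543, -0.55739964,  0.53475176,  1.26355908],
       [ 0.77228919, -0.47159874,  0.42563369,  0.56628693],
       [ 0.01494019,  0.68330101,  0.72998392,  1.00171297],
       [ 0.        ,  0.        ,  0.        ,  1.        ]])}
top {'fovy': 50.39780851198713, 'cx': 257.1198747032697, 'cy': 191.4119189611933, 'cam_to_world': array([[-0.00955973,  0.9970457 , -0.07621344,  0.51498269],
       [-0.99949116, -0.01184696, -0.02961546,  0.02379371],
       [-0.03043087,  0.07589154,  0.99665161,  1.11820626],
       [ 0.        ,  0.        ,  0.        ,  1.        ]])}
```

View pics/top0.png

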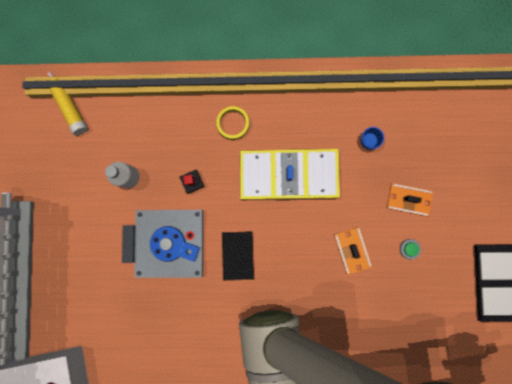

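View pics/scene0.png

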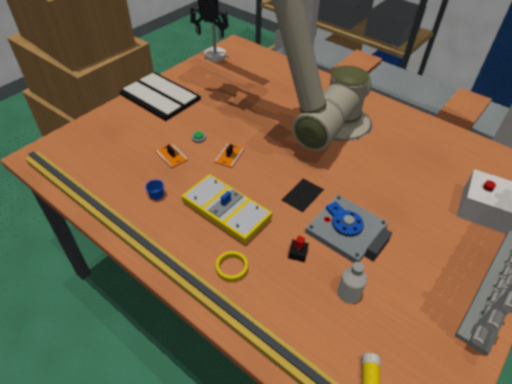

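```bash
cat > h.py <<'E'
from station import read_state, optics, env
import cv2,numpy as np
def cam(n):
    m=optics.camera_model(n); f=192/np.tan(np.radians(m["fovy"]/2)); return m,f
def ray(n,uv,z):
    "pixels (N,2) -> world points on plane z"
    m,f=cam(n); uv=np.atleast_2d(np.asarray(uv,float)); T=m["cam_to_world"]
    d=np.c_[(uv[:,0]-m["cx"])/f,-(uv[:,1]-m["cy"])/f,-np.ones(len(uv))]@T[:3,:3].T
    return T[:3,3]+d*((np.reshape(z,(-1,1))-T[2,3])/d[:,2:])
def xyz(n,d):
    m,f=cam(n); T=m["cam_to_world"]; v,u=np.mgrid[:384,:512]
    c=np.stack([(u-m["cx"])/f*d,-(v-m["cy"])/f*d,-d],-1)
    return c@T[:3,:3].T+T[:3,3]
def blobs(mask,amin=15):
    k,l,s,c=cv2.connectedComponentsWithStats(mask.astype(np.uint8))
    return [(l==i,s[i],c[i]) for i in range(1,k) if s[i][4]>=amin]
def hsv(im): return cv2.cvtColor(im,cv2.COLOR_BGR2HSV)
def inr(H,lo,hi): return cv2.inRange(H,np.array(lo),np.array(hi))>0
E
cat > m.py <<'E'
from h import *
for n in ("top","scene"):
    im=cv2.imread(f"pics/{n}0.png"); d=np.load(f"pics/{n}0.npy"); P=xyz(n,d); H=hsv(im)
    M={"red":inr(H,(0,180,90),(4,255,255))|inr(H,(172,150,80),(180,255,255)),"blue":inr(H,(100,130,50),(130,255,255)),
     "green":inr(H,(45,120,60),(85,255,255)),"orange":inr(H,(9,200,190),(20,255,255)),"yellow":inr(H,(22,150,120),(34,255,255)),
     "black":inr(H,(0,0,0),(180,255,45)) }
    for k,m in M.items():
        for b,s,c in blobs(m):
            p=np.median(P[b],0)
            if not(0.2<p[0]<0.8 and abs(p[1])<0.6 and p[2]>-.02): continue
            r=cv2.minAreaRect(np.argwhere(b)[:,::-1].astype(np.float32))
            print(n,k,"px",c.round(1),"A",s[4],"med",p.round(3),"z5/95",np.percentile(P[b][:,2],[5,95]).round(3),"rect",np.round(r[1],1),round(r[2]))
E
python3 m.py
python3 - <<'E'
import cv2
im=cv2.imread('pics/top0.png')
a=cv2.resize(im[130:290,110:270],(800,600)[:1]*1+(600,) if 0 else (600,600),interpolation=cv2.INTER_CUBIC)
cv2.imwrite('pics/c1.png',a)
E
```

```text
top red px [188.1 179.4] A 80 med [0.629 0.234 0.072] z5/95 [0.06  0.076] rect [9.  9.6] 79
top blue px [371.9 138. ] A 357 med [ 0.741 -0.257  0.016] z5/95 [0.004 0.046] rect [20. 20.] 90
top blue px [289.4 172.5] A 76 med [ 0.643 -0.027  0.082] z5/95 [0.053 0.086] rect [13.  5.] 90
top blue px [172.1 245.2] A 945 med [0.453 0.281 0.042] z5/95 [0.039 0.045] rect [33. 48.] 90
top green px [411.3 249. ] A 143 med [ 0.442 -0.348  0.022] z5/95 [0.019 0.026] rect [12. 13.] 90
top orange px [424.1 196.6] A 42 med [ 0.58  -0.395  0.007] z5/95 [0.004 0.01 ] rect [14.3  6.7] 11
top orange px [423.4 206.2] A 33 med [ 0.555 -0.392  0.007] z5/95 [0.003 0.01 ] rect [13.   5.4] 27
top yellow px [232.7 122.4] A 321 med [0.788 0.12  0.024] z5/95 [0.017 0.028] rect [32. 31.] 90
top yellow px [290.2 176.1] A 834 med [ 0.633 -0.036  0.04 ] z5/95 [0.021 0.044] rect [49.1 99.1] 89
top black px [194.5 183.5] A 144 med [0.617 0.223 0.031] z5/95 [0.027 0.035] rect [16.8 16.5] 67
top black px [411.7 198.9] A 56 med [ 0.573 -0.348  0.042] z5/95 [0.022 0.045] rect [ 4. 14.] 90
top black px [237.4 255.4] A 130
[... 1438 characters left out ...]
1.] 90
scene black px [156.2 105.6] A 353 med [ 0.437 -0.58   0.018] z5/95 [0.009 0.023] rect [79.2 25.6] 5
scene black px [309.4 137.9] A 356 med [0.298 0.039 0.123] z5/95 [0.092 0.15 ] rect [32.8 15.5] 30
scene black px [170.6 150.9] A 33 med [ 0.577 -0.342  0.037] z5/95 [0.02  0.043] rect [9.9 3.5] 45
scene black px [229.2 150.4] A 36 med [ 0.444 -0.19   0.036] z5/95 [0.017 0.045] rect [9. 4.] 90
scene black px [302.4 194.8] A 594 med [0.427 0.116 0.003] z5/95 [-0.     0.007] rect [20.5 33.2] 45
scene black px [297.6 252.6] A 192 med [0.642 0.245 0.029] z5/95 [0.013 0.033] rect [15.3 16.7] 13
scene black px [370.4 254.4] A 65 med [0.511 0.404 0.026] z5/95 [0.013 0.039] rect [10.3  7.6] 27
```

View pics/c1.png

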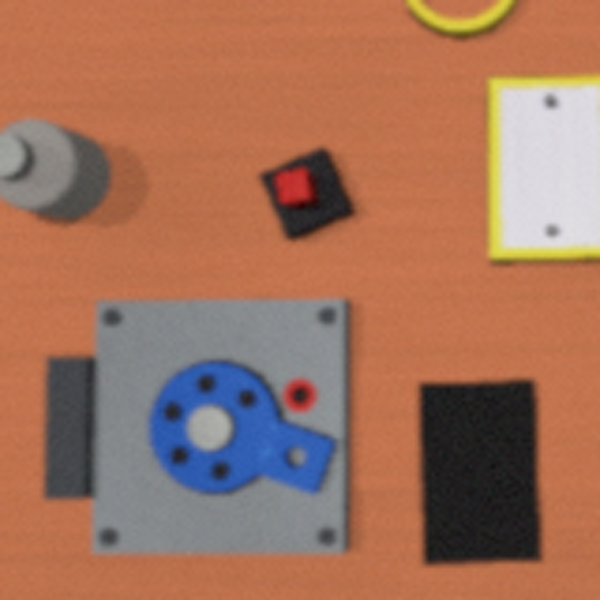

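```bash
cat > f.py <<'E'
from h import *
import sys
def rectinfo(n,b,z):
    c=cv2.findContours(b.astype(np.uint8),cv2.RETR_EXTERNAL,cv2.CHAIN_APPROX_NONE)[0][0].reshape(-1,2)
    W=ray(n,c,z)[:,:2]; r=cv2.minAreaRect((W*1000).astype(np.float32))
    e=cv2.boxPoints(r); l=e[1]-e[0]; s=e[2]-e[1]; L=l if np.hypot(*l)>np.hypot(*s) else s
    return np.round(r[0],1),np.round(r[1],1),round(float(np.degrees(np.arctan2(L[1],L[0])))%180,1)
E
cat > m2.py <<'E'
from f import *
for n in ("top","scene"):
    im=cv2.imread(f"pics/{n}0.png"); d=np.load(f"pics/{n}0.npy"); P=xyz(n,d); H=hsv(im)
    X,Y,Z=P[...,0],P[...,1],P[...,2]
    red=inr(H,(0,170,80),(5,255,255))|inr(H,(170,130,80),(180,255,255))
    def near(x,y,r): return np.hypot(X-x,Y-y)<r
    def cen(b,z): 
        uv=np.argwhere(b)[:,::-1].mean(0); return (ray(n,uv,z)[0]*1000).round(1), int(b.sum())
    print(n)
    b=red&(Z>.064)&near(.63,.235,.03); print("pin head",cen(b,.072),rectinfo(n,b,.072))
    b=near(.63,.235,.06)&(Z>.024)&(Z<.037)&(H[...,2]<90); print("block",rectinfo(n,b,.03))
    b=red&(Z<.04)&near(.48,.24,.06); print("ring",cen(b,.025), rectinfo(n,b,.025) if b.sum() else 0)
    b=(Z>.047)&near(.45,.29,.06); print("nut",cen(b,.053),rectinfo(n,b,.053))
    blue=inr(H,(100,130,50),(130,255,255))&near(.45,.28,.12)
    bl=max(blobs(blue),key=lambda t:t[1][4])[0].astype(np.uint8); cs,hi=cv2.findContours(bl,cv2.RETR_CCOMP,cv2.CHAIN_APPROX_NONE)
    for c in cs:
        f=np.zeros_like(bl); cv2.drawContours(f,[c],-1,1,-1); f=(f>0)&(bl==0)
        if 5<f.sum()<60: print(" hole",cen(f,.041))
    b=(Z>.021)&(Z<.03)&near(.46,.29,.14)&(H[...,1]<60)&(Y>.19); print("base plate",rectinfo(n,b,.025))
    b=inr(H,(45,120,60),(85,255,255))&near(.44,-.348,.05); print("green",cen(b,np.median(Z[b])),np.median(Z[b]),rectinfo(n,b,.022))
    b=(H[...,2]<50)&near(.43,.113,.1)&(Z<.012); print("mat",rectinfo(n,b,.003))
    b=(Z>.034)&(Z<.046)&near(.64,-.03,.2)&(abs(X-.64)<.1)&(abs(Y+.03)<.16); b=max(blobs(b),key=lambda t:t[1][4])[0]; print("fixture",rectinfo(n,b,.04))
    for k in (-1,0,1):
      for j in (-1,1):
        b=near(.64+.046*j,-.03+.086*k,.022)&(Z>.045)&(Z<.062); 
        if b.sum(): print(" fpin",k,j,cen(b,.055))
    b=(Z>.07)&near(.64,-.03,.06); print("bar tab",cen(b,.082),rectinfo(n,b,.082))
    for p in ((.573,-.348),(.438,-.194)):
        b=(Z>.034)&near(*p,.05)&(H[...,2]<90); print("tab",cen(b,.042),rectinfo(n,b,.042))
        b=(H[...,1]>120)&(Z>.0035)&(Z<.02)&near(*p,.07); b=max(blobs(b),key=lambda t:t[1][4])[0]; print(" plate",rectinfo(n,b,.006))
E
python3 m2.py
```

```text
top
pin head (array([628.4, 233.1,  72. ]), 76) (array([628.6, 233. ]), array([22.2, 22.6]), 103.3)
block (array([628.2, 232.9]), array([50.6, 49.6]), 24.2)
ring (array([483.5, 239. ,  25. ]), 20) (array([482.9, 239.4]), array([13.3, 15.1]), 134.5)
nut (array([461.8, 294.6,  53. ]), 125) (array([428. , 312.9]), array([0., 0.]), 0.0)
 hole (array([431.8, 292. ,  41. ]), 8)
 hole (array([442.8, 320.9,  41. ]), 7)
 hole (array([441.9, 237. ,  41. ]), 22)
 hole (array([474. , 325.5,  41. ]), 9)
 hole (array([482. , 273.2,  41. ]), 9)
 hole (array([492.8, 301.7,  41. ]), 9)
base plate (array([462.7, 296.5]), array([178.8, 182.9]), 90.0)
green (array([ 441.6, -348.6,   22.4]), 143) 0.02236201644755975 (array([ 441.7, -349.4]), array([34.1, 31.4]), 89.5)
mat (array([427.1, 112.2]), array([123.8,  77.5]), 1.4)
fixture (array([643.6, -30.3]), array([130.2, 261.6]), 90.2)
 fpin -1 -1 (array([ 599. , -117.2,   55. ]), 10)
 fpin -1 1 (array([ 688.5, -113.8,   55. ]), 9)
 fpin 0 -1 (array([599.8, -30.5,  55. ]), 119)
 fpin 0 1 (array([682.1, -29.9,  55. ]), 138)
 fpin 1 -1 (array([596.1,  52.6,  
[... 1084 characters left out ...]
.2, 264.3]), 90.1)
 fpin -1 -1 (array([ 601.2, -111. ,   55. ]), 6)
 fpin -1 1 (array([ 692.4, -110.1,   55. ]), 6)
 fpin 0 -1 (array([604.4, -22.9,  55. ]), 52)
 fpin 0 1 (array([688.2, -24.3,  55. ]), 78)
 fpin 1 -1 (array([604.,  62.,  55.]), 11)
 fpin 1 1 (array([694.9,  59.6,  55. ]), 7)
bar tab (array([645.8, -24.8,  82. ]), 67) (array([646.1, -24.6]), array([43.1, 19.7]), 4.8)
tab (array([ 576.3, -347.4,   42. ]), 29) (array([ 577.3, -349.3]), array([38.5, 13.7]), 77.8)
 plate (array([ 578.8, -353.3]), array([117.3,  76.1]), 81.4)
tab (array([ 439.4, -192.2,   42. ]), 25) (array([ 439.3, -192.7]), array([34.8, 12.9]), 17.6)
 plate (array([ 439.2, -191.1]), array([125.7,  68.4]), 10.7)
```

Emit:
drive_tool([
  {"offset": [0.454, 0.756, 0], "rotation": [0, 0, -5]},
  {"offset": [0.454, 0.756, 0], "rotation": [0, 0, -5]},
  {"offset": [0.454, 0.756, 0], "rotation": [0, 0, -5]},
  {"offset": [0.454, 0.756, 0], "rotation": [0, 0, -5]},
  {"offset": [0.454, 0.756, 0], "rotation": [0, 0, -5]},
  {"offset": [0.454, 0.756, 0], "rotation": [0, 0, -5]},
  {"offset": [0.454, 0.756, 0], "rotation": [0, 0, -5]},
  {"offset": [0.454, 0.756, 0], "rotation": [0, 0, -5]},
])

```text
time_s: 1.1
ee_pos: [0.4336, -0.0906, 0.2453]
orientation: [3.119, 0.372, -0.0]
ft_force: [0.8, -0.9, -0.1]
gripper_width: 0.999
finger_force: 0.0
```

Emit:
drive_tool([
  {"offset": [0.196, 0.3265, 0], "rotation": [0, 0, 0]},
  {"offset": [0.196, 0.3265, 0], "rotation": [0, 0, 0]},
  {"offset": [0.196, 0.3265, 0], "rotation": [0, 0, 0]},
  {"offset": [0.196, 0.3265, 0], "rotation": [0, 0, 0]},
  {"offset": [0.196, 0.3265, 0], "rotation": [0, 0, 0]},
  {"offset": [0.196, 0.3265, 0], "rotation": [0, 0, 0]},
  {"offset": [0.196, 0.3265, -0.06], "rotation": [0, 0, 0]},
  {"offset": [0.196, 0.3265, -0.12], "rotation": [0, 0, 0]},
])

```text
time_s: 2.1
ee_pos: [0.629, 0.235, 0.1232]
orientation: [-3.119, -0.375, -0.001]
ft_force: [0.1, 0.1, -0.8]
gripper_width: 1.0
finger_force: 0.0
```

Emit:
drive_tool([
  {"offset": [0, 0, -0.05], "rotation": [0, 0, 0]},
  {"offset": [0, 0, -0.066], "rotation": [0, 0, 0]},
  {"offset": [0, 0, -0.066], "rotation": [0, 0, 0]},
])

```text
time_s: 2.48
ee_pos: [0.6291, 0.2339, 0.0595]
orientation: [3.119, 0.372, -0.001]
ft_force: [0.2, 1.4, 0.3]
gripper_width: 1.003
finger_force: 0.0
```

Emit:
drive_tool([
  {"offset": [0, 0, 0], "rotation": [0, 0, 0]},
  {"offset": [0, 0, 0], "rotation": [0, 0, 0]},
  {"offset": [0, 0, 0], "rotation": [0, 0, 0]},
  {"offset": [0, 0, 0], "rotation": [0, 0, 0]},
  {"offset": [0, 0, 0], "rotation": [0, 0, 0]},
  {"offset": [0, 0, 0], "rotation": [0, 0, 0]},
  {"offset": [0, 0, 0], "rotation": [0, 0, 0]},
  {"offset": [0, 0, 0], "rotation": [0, 0, 0]},
], jaw=0)

```text
time_s: 3.48
ee_pos: [0.6293, 0.2338, 0.06]
orientation: [3.119, 0.372, 0.002]
ft_force: [-0.3, -0.0, 6.0]
gripper_width: 0.249
finger_force: 60.5
```

Emit:
drive_tool([
  {"offset": [0, 0, 0.03], "rotation": [0, 0, 0]},
  {"offset": [0, 0, 0.08], "rotation": [0, 0, 0]},
  {"offset": [-0.06, 0.002, 0.08], "rotation": [0, 0, 0]},
  {"offset": [-0.12, 0.003, 0.08], "rotation": [0, 0, 0]},
  {"offset": [-0.15, 0.004, 0.08], "rotation": [0, 0, 0]},
  {"offset": [-0.15, 0.004, 0.08], "rotation": [0, 0, 0]},
])

```text
time_s: 4.22
ee_pos: [0.4771, 0.2382, 0.1395]
orientation: [-3.119, -0.374, 0.002]
ft_force: [0.2, 0.9, -1.0]
gripper_width: 0.244
finger_force: 59.9
```

Run:
```python
from h import *
for n in ("top","scene"):
    im,d=optics.capture(n); cv2.imwrite(f"pics/{n}1.png",im); np.save(f"pics/{n}1.npy",d)
    P=xyz(n,d);H=hsv(im); red=inr(H,(0,150,60),(5,255,255))|inr(H,(170,130,60),(180,255,255))
    for b,s,c in blobs(red&(P[...,0]>.4)&(P[...,0]<.55)&(abs(P[...,1]-.24)<.1),4): print(n,c,s[4],np.median(P[b],0).round(3),np.percentile(P[b][:,2],[5,95]))
    c={'top':(190,215),'scene':(310,225)}[n]
    a=im[c[1]-50:c[1]+50,c[0]-65:c[0]+65]; globals()[n]=cv2.resize(a,(520,400),interpolation=3)
cv2.imwrite("pics/c2.png",cv2.resize(np.hstack([top,scene]),(800,308)))
print(read_state()['ee_pos'])
```

```text
scene [332.37333333 193.61333333] 75 [0.487 0.241 0.147] [0.12634132 0.15345778]
scene [326.86363636 219.22727273] 22 [0.482 0.241 0.026] [0.02276887 0.02867519]
[0.4794857  0.23799346 0.1394122 ]
```

View pics/c2.png

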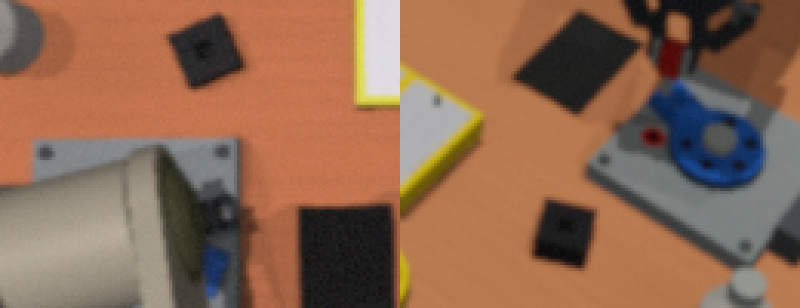

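Emit:
drive_tool([
  {"offset": [-0.0365, 0, -0.01], "rotation": [0, 0, 0]},
  {"offset": [-0.0365, 0, -0.036], "rotation": [0, 0, 0]},
  {"offset": [-0.0365, 0, -0.036], "rotation": [0, 0, 0]},
  {"offset": [-0.0365, 0, -0.044], "rotation": [0, 0, 0]},
  {"offset": [-0.0365, 0, -0.048], "rotation": [0, 0, 0]},
  {"offset": [-0.0365, 0, -0.052], "rotation": [0, 0, 0]},
  {"offset": [-0.0365, 0, -0.052], "rotation": [0, 0, 0]},
])

```text
time_s: 5.2
ee_pos: [0.4425, 0.2379, 0.0872]
orientation: [3.119, 0.372, -0.0]
ft_force: [-0.3, -0.3, -1.2]
gripper_width: 0.243
finger_force: 59.9
```

Run:
```python
from h import *
s=read_state();print(s['ee_pos'],s['ft_force'],s['torque'])
im,d=optics.capture("scene"); np.save("pics/scene2.npy",d)
cv2.imwrite("pics/c3.png",cv2.resize(im[160:270,265:400],(675,550),interpolation=3))
```

```text
[0.44246617 0.23790634 0.08720992] [-0.3432377  -0.3382555  -1.21046045] [ 0.0064622  -0.02257093 -0.01251038]
```

View pics/c3.png

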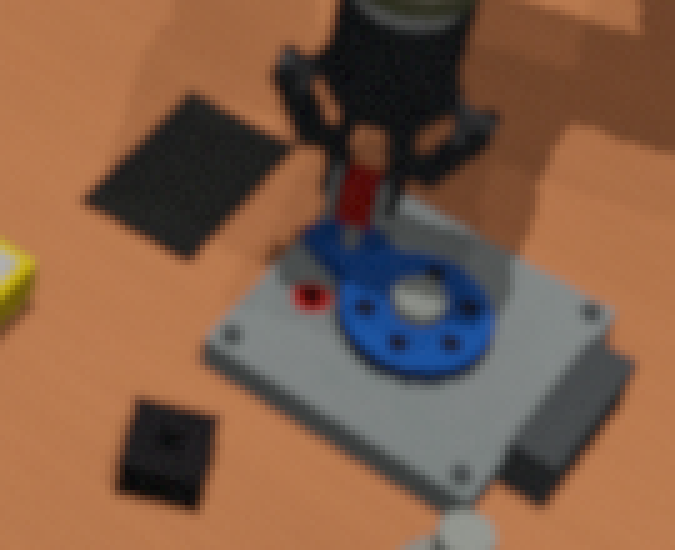

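Emit:
drive_tool([
  {"offset": [0.005, -0.0013, 0], "rotation": [0, 0, 0]},
  {"offset": [0.0099, -0.0023, 0], "rotation": [0, 0, 0]},
  {"offset": [0.0207, -0.0032, 0], "rotation": [0, 0, 0]},
  {"offset": [0.0315, -0.0023, 0], "rotation": [0, 0, 0]},
  {"offset": [0.0399, -0.0002, 0], "rotation": [0, 0, 0]},
  {"offset": [0.043, 0.0009, 0], "rotation": [0, 0, 0]},
  {"offset": [0.043, 0.0009, 0], "rotation": [0, 0, 0]},
])

```text
time_s: 6.12
ee_pos: [0.4854, 0.2387, 0.087]
orientation: [3.119, 0.372, -0.002]
ft_force: [-4.9, 0.5, -1.0]
gripper_width: 0.243
finger_force: 60.0
```

Emit:
drive_tool([
  {"offset": [0, 0, -0.004], "rotation": [0, 0, 0]},
  {"offset": [0, 0, -0.008], "rotation": [0, 0, 0]},
  {"offset": [0, 0, -0.01], "rotation": [0, 0, 0]},
  {"offset": [0, 0, -0.01], "rotation": [0, 0, 0]},
])

```text
time_s: 6.62
ee_pos: [0.4853, 0.2386, 0.077]
orientation: [3.119, 0.372, -0.001]
ft_force: [-3.6, -1.7, -1.5]
gripper_width: 0.244
finger_force: 59.8
```

Emit:
drive_tool([
  {"offset": [0, 0, -0.004], "rotation": [0, 0, 0]},
  {"offset": [0, 0, -0.007], "rotation": [0, 0, 0]},
  {"offset": [0, 0, -0.01], "rotation": [0, 0, 0]},
  {"offset": [0, 0, -0.01], "rotation": [0, 0, 0]},
])

```text
time_s: 7.12
ee_pos: [0.485, 0.2387, 0.067]
orientation: [3.119, 0.372, -0.002]
ft_force: [-5.1, -1.9, -0.2]
gripper_width: 0.245
finger_force: 60.1
```

Emit:
drive_tool([
  {"offset": [0, 0, -0.002], "rotation": [0, 0, 0]},
  {"offset": [0, 0, -0.004], "rotation": [0, 0, 0]},
  {"offset": [0, 0, -0.005], "rotation": [0, 0, 0]},
  {"offset": [0, 0, -0.005], "rotation": [0, 0, 0]},
])

```text
time_s: 7.62
ee_pos: [0.485, 0.2388, 0.0632]
orientation: [3.119, 0.373, -0.0]
ft_force: [-8.2, -2.3, 12.0]
gripper_width: 0.242
finger_force: 61.8
```

Emit:
drive_tool([
  {"offset": [0, 0, 0], "rotation": [0, 0, 0]},
  {"offset": [0, 0, 0], "rotation": [0, 0, 0]},
  {"offset": [0, 0, 0], "rotation": [0, 0, 0]},
  {"offset": [0, 0, 0.03], "rotation": [0, 0, 0]},
  {"offset": [0, 0, 0.09], "rotation": [0, 0, 0]},
  {"offset": [0.05, -0.02, 0.12], "rotation": [0, 0, 0]},
  {"offset": [0.1, -0.06, 0.12], "rotation": [0, 0, 0]},
  {"offset": [0.15, -0.1, 0.12], "rotation": [0, 0, 0]},
], jaw=50)

```text
time_s: 8.62
ee_pos: [0.6346, 0.1397, 0.1828]
orientation: [3.119, 0.373, 0.002]
ft_force: [-0.1, 1.2, -1.2]
gripper_width: 0.5
finger_force: 0.0
```

Run:
```python
from h import *
s=read_state();print(s['ee_pos'],s['orientation'])
for n in ("top","scene"):
    im,d=optics.capture(n); cv2.imwrite(f"pics/{n}3.png",im)
    P=xyz(n,d);H=hsv(im); red=inr(H,(0,150,60),(5,255,255))|inr(H,(170,130,60),(180,255,255))
    for b,s,c in blobs(red&(P[...,0]>.4)&(P[...,0]<.55)&(abs(P[...,1]-.24)<.1),4): print(n,c,s[4],np.median(P[b],0).round(3),np.percentile(P[b][:,2],[5,95]))
```

```text
[0.63463929 0.1396799  0.18280689] [3.11931031e+00 3.73097943e-01 2.42528504e-03]
scene [328.38356164 210.20547945] 73 [0.487 0.239 0.073] [0.0544646  0.07884474]
```

View pics/top3.png

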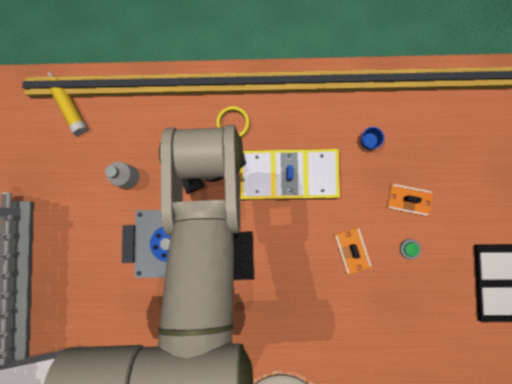

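Emit:
drive_tool([
  {"offset": [0.009, -0.06, 0], "rotation": [0, 0, -8]},
  {"offset": [0.009, -0.12, 0], "rotation": [0, 0, -13.7]},
  {"offset": [0.009, -0.169, 0], "rotation": [0, 0, -13.7]},
  {"offset": [0.009, -0.169, -0.02], "rotation": [0, 0, -13.7]},
  {"offset": [0.009, -0.169, -0.07], "rotation": [0, 0, -13.7]},
  {"offset": [0.009, -0.169, -0.114], "rotation": [0, 0, -13.7]},
  {"offset": [0.009, -0.169, -0.114], "rotation": [0, 0, -13.7]},
])

```text
time_s: 9.6
ee_pos: [0.6404, -0.0277, 0.0655]
orientation: [-3.14, 0.002, 0.01]
ft_force: [0.6, 0.2, 0.2]
gripper_width: 0.501
finger_force: 0.0
```

Emit:
drive_tool([
  {"offset": [0, 0, 0], "rotation": [0, 0, 0]},
  {"offset": [0, 0, 0], "rotation": [0, 0, 0]},
  {"offset": [0, 0, 0], "rotation": [0, 0, 0]},
  {"offset": [0, 0, 0], "rotation": [0, 0, 0]},
  {"offset": [0, 0, 0], "rotation": [0, 0, 0]},
], jaw=0)

```text
time_s: 10.22
ee_pos: [0.6432, -0.0284, 0.0709]
orientation: [3.141, -0.002, 0.007]
ft_force: [0.5, 0.5, 7.0]
gripper_width: 0.15
finger_force: 59.6
```

Emit:
drive_tool([
  {"offset": [0, 0, 0.03], "rotation": [0, 0, 0]},
  {"offset": [0, 0, 0.07], "rotation": [0, 0, 0]},
  {"offset": [-0.05, 0.033, 0.07], "rotation": [0, 0, 0]},
  {"offset": [-0.1, 0.066, 0.07], "rotation": [0, 0, 0]},
  {"offset": [-0.15, 0.099, 0.07], "rotation": [0, 0, 0]},
  {"offset": [-0.2, 0.132, 0.07], "rotation": [0, 0, 1]},
  {"offset": [-0.215, 0.1415, 0.07], "rotation": [0, 0, 1]},
  {"offset": [-0.215, 0.1415, 0.07], "rotation": [0, 0, 1]},
])

```text
time_s: 11.22
ee_pos: [0.4273, 0.1135, 0.1392]
orientation: [3.141, 0.027, 0.003]
ft_force: [0.7, -0.5, -1.7]
gripper_width: 0.153
finger_force: 58.7
```

Run:
```python
from f import *
s=read_state();print(s['ee_pos'],s['orientation'])
for n in ("top","scene"):
    im,d=optics.capture(n); cv2.imwrite(f"pics/{n}4.png",im)
    P=xyz(n,d);H=hsv(im); X,Y,Z=P[...,0],P[...,1],P[...,2]
    b=inr(H,(100,130,30),(130,255,255))&(abs(X-.43)<.06)&(abs(Y-.113)<.05); print(n,b.sum(),np.median(P[b],0) if b.any() else 0)
    for k in (-1,0,1):
      for j in (-1,1):
        b=(np.hypot(X-.644-.046*j,Y+.029-.086*k)<.022)&(Z>.045)&(Z<.062)
        if b.sum(): print(" fpin",k,j,ray(n,np.argwhere(b)[:,::-1].mean(0),.052)[0].round(4),b.sum(),Z[b].max())
    b=(Z>.034)&(Z<.046)&(abs(X-.64)<.1)&(abs(Y+.03)<.16); b=max(blobs(b),key=lambda t:t[1][4])[0]; print("fixture",rectinfo(n,b,.04))
```

```text
[0.42730037 0.11349553 0.13916669] [3.1412783  0.02668312 0.0032043 ]
top 0 0
 fpin -1 -1 [ 0.601  -0.1144  0.052 ] 12 0.054992711037750164
 fpin -1 1 [ 0.6872 -0.1135  0.052 ] 9 0.05675802155353571
 fpin 0 -1 [ 0.6013 -0.0265  0.052 ] 10 0.0572326259308511
 fpin 0 1 [ 0.6875 -0.0311  0.052 ] 14 0.056437823816646304
 fpin 1 -1 [0.5943 0.0534 0.052 ] 13 0.05872799762349645
 fpin 1 1 [0.6896 0.0593 0.052 ] 15 0.05585807833355316
fixture (array([643.7, -30.3]), array([130.1, 261.6]), 90.2)
scene 53 [0.44272835 0.11536751 0.1431582 ]
 fpin -1 -1 [ 0.6009 -0.1068  0.052 ] 9 0.056831569884962296
 fpin -1 1 [ 0.6916 -0.1112  0.052 ] 8 0.05548316394985431
 fpin 0 -1 [ 0.6002 -0.0238  0.052 ] 11 0.05621880026307169
 fpin 0 1 [ 0.6904 -0.0268  0.052 ] 9 0.058267713052120196
 fpin 1 -1 [0.5996 0.0608 0.052 ] 9 0.05468724940723313
 fpin 1 1 [0.6904 0.0587 0.052 ] 6 0.05706560046751108
fixture (array([644.9, -27. ]), array([133.5, 264.8]), 90.1)
```

View pics/scene4.png

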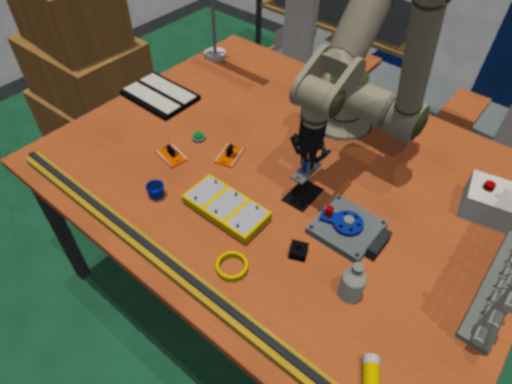

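Emit:
drive_tool([
  {"offset": [0, 0, -0.05], "rotation": [0, 0, 0]},
  {"offset": [0, 0, -0.095], "rotation": [0, 0, 0]},
  {"offset": [0, 0, -0.1], "rotation": [0, 0, 0]},
  {"offset": [0, 0, -0.103], "rotation": [0, 0, 0]},
  {"offset": [0, 0, -0.105], "rotation": [0, 0, 0]},
  {"offset": [0, 0, -0.105], "rotation": [0, 0, 0]},
])

```text
time_s: 12.08
ee_pos: [0.4276, 0.1132, 0.0342]
orientation: [3.141, 0.025, 0.003]
ft_force: [-0.3, 0.8, -1.5]
gripper_width: 0.15
finger_force: 58.6
```

Emit:
drive_tool([
  {"offset": [0, 0, -0.002], "rotation": [0, 0, 0]},
  {"offset": [0, 0, -0.003], "rotation": [0, 0, 0]},
  {"offset": [0, 0, -0.003], "rotation": [0, 0, 0]},
])

```text
time_s: 12.45
ee_pos: [0.4276, 0.1133, 0.0337]
orientation: [3.141, 0.026, 0.007]
ft_force: [-10.7, -1.7, 46.8]
gripper_width: 0.156
finger_force: 65.7
```

Emit:
drive_tool([
  {"offset": [0, 0, 0.001], "rotation": [0, 0, 0]},
  {"offset": [0, 0, 0.001], "rotation": [0, 0, 0]},
  {"offset": [0, 0, 0.001], "rotation": [0, 0, 0]},
  {"offset": [0, 0, 0.05], "rotation": [0, 0, 0]},
  {"offset": [0, 0, 0.11], "rotation": [0, 0, 0]},
  {"offset": [0.004, -0.05, 0.11], "rotation": [0, 0, 5]},
  {"offset": [0.007, -0.11, 0.11], "rotation": [0, 0, 10]},
  {"offset": [0.01, -0.17, 0.11], "rotation": [0, 0, 14.5]},
], jaw=50)

```text
time_s: 13.45
ee_pos: [0.4369, -0.0584, 0.1403]
orientation: [3.112, 0.426, 0.0]
ft_force: [1.8, 0.4, -0.1]
gripper_width: 0.497
finger_force: 0.0
```

```bash
cat > look.py <<'E'
from f import *
import sys
def look(tag,tabs=()):
    s=read_state();print(s['time_s'],s['ee_pos'].round(4),s['orientation'].round(3))
    for n in ("top","scene"):
        im,d=optics.capture(n); cv2.imwrite(f"pics/{n}{tag}.png",im)
        P=xyz(n,d);H=hsv(im); X,Y,Z=P[...,0],P[...,1],P[...,2]; print(n)
        b=inr(H,(100,130,30),(130,255,255))&(abs(X-.43)<.06)&(abs(Y-.113)<.05)&(Z>.025)
        if b.sum()>9: print(" bar tab",rectinfo(n,b,.045))
        red=(inr(H,(0,150,60),(5,255,255))|inr(H,(170,130,60),(180,255,255)))&(abs(X-.485)<.05)&(abs(Y-.24)<.05)
        if red.any(): print(" pin",np.median(P[red],0).round(3),np.percentile(Z[red],95).round(3))
        m=inr(H,(8,190,150),(22,255,255))&(Z>.0035)&(Z<.06)&(X>.3)&(abs(Y)<.5)
        m=cv2.morphologyEx(m.astype(np.uint8),cv2.MORPH_CLOSE,np.ones((9,9)))
        for b,s,c in blobs(m,80):
            p=np.median(P[b],0); t=(np.hypot(X-p[0],Y-p[1])<.05)&(Z>p[2]+.027)&(Z<p[2]+.045)&(H[...,2]<100)
            print(" orange",p.round(3),s[4],rectinfo(n,b,p[2]), "tab",rectinfo(n,t,p[2]+.036) if t.sum()>9 else None)
if __name__=="__main__": look(sys.argv[1])
E
python3 look.py 5
```

```text
13.45 [ 0.4369 -0.0584  0.1403] [3.112 0.426 0.   ]
top
 bar tab (array([429.9, 112.5]), array([10.5, 33.6]), 179.7)
 pin [0.48  0.235 0.076] 0.08
 orange [ 0.577 -0.357  0.006] 611 (array([ 574.4, -354.2]), array([110.9,  50. ]), 77.8) tab (array([ 572.7, -352.7]), array([34.2, 13. ]), 79.7)
 orange [ 0.461 -0.2    0.006] 370 (array([ 438. , -198.9]), array([109.7,  47.1]), 17.8) tab (array([ 442.4, -195.9]), array([27. , 11.6]), 20.4)
scene
 bar tab (array([436., 118.]), array([52.5, 21.1]), 9.8)
 pin [0.487 0.241 0.073] 0.078
 orange [ 0.578 -0.335  0.006] 199 (array([ 571.8, -353. ]), array([110.9,  52.2]), 77.7) tab (array([ 575.8, -350. ]), array([36.4, 16.5]), 78.1)
 orange [ 0.453 -0.191  0.007] 237 (array([ 436.5, -198. ]), array([113.8,  50.3]), 18.0) tab (array([ 441.4, -191.9]), array([39.7, 12.4]), 19.8)
```

Emit:
drive_tool([
  {"offset": [0.0025, -0.06, 0], "rotation": [0, 0, 0.5]},
  {"offset": [0.0025, -0.12, 0], "rotation": [0, 0, 0.5]},
  {"offset": [0.0025, -0.1365, -0.01], "rotation": [0, 0, 0.5]},
  {"offset": [0.0025, -0.1365, -0.06], "rotation": [0, 0, 0.5]},
  {"offset": [0.0025, -0.1365, -0.105], "rotation": [0, 0, 0.5]},
  {"offset": [0.0025, -0.1365, -0.106], "rotation": [0, 0, 0.5]},
  {"offset": [0.0025, -0.1365, -0.106], "rotation": [0, 0, 0.5]},
])

```text
time_s: 14.42
ee_pos: [0.4401, -0.193, 0.0354]
orientation: [3.111, 0.436, 0.001]
ft_force: [0.7, -1.5, 0.6]
gripper_width: 0.5
finger_force: 0.0
```

Emit:
drive_tool([
  {"offset": [0, 0, 0], "rotation": [0, 0, 0]},
  {"offset": [0, 0, 0], "rotation": [0, 0, 0]},
  {"offset": [0, 0, 0], "rotation": [0, 0, 0]},
  {"offset": [0, 0, 0], "rotation": [0, 0, 0]},
  {"offset": [0, 0, 0], "rotation": [0, 0, 0]},
], jaw=0)

```text
time_s: 15.05
ee_pos: [0.4405, -0.1939, 0.036]
orientation: [3.108, 0.435, 0.004]
ft_force: [0.6, -1.0, 9.3]
gripper_width: 0.151
finger_force: 59.6
```

Emit:
drive_tool([
  {"offset": [0, 0, 0.04], "rotation": [0, 0, 0]},
  {"offset": [0, 0, 0.09], "rotation": [0, 0, 0]},
  {"offset": [0.055, 0.021, 0.09], "rotation": [0, 0, -5]},
  {"offset": [0.11, 0.042, 0.09], "rotation": [0, 0, -11]},
  {"offset": [0.165, 0.063, 0.09], "rotation": [0, 0, -15.8]},
  {"offset": [0.2045, 0.079, 0.09], "rotation": [0, 0, -15.8]},
  {"offset": [0.2045, 0.079, 0.09], "rotation": [0, 0, -15.8]},
  {"offset": [0.2045, 0.079, 0.09], "rotation": [0, 0, -15.8]},
])

```text
time_s: 16.05
ee_pos: [0.6433, -0.1143, 0.1244]
orientation: [-3.141, -0.003, 0.001]
ft_force: [-0.0, -0.0, -1.7]
gripper_width: 0.147
finger_force: 59.2
```

Run:
```python
from f import *
s=read_state();print(s['ee_pos'].round(4),s['orientation'].round(3),s['ft_force'].round(1))
n="scene"; im,d=optics.capture(n); P=xyz(n,d);H=hsv(im); X,Y,Z=P[...,0],P[...,1],P[...,2]
m=inr(H,(8,150,110),(22,255,255))&(Z>.085)&(Z<.11)&(abs(X-.64)<.1)&(abs(Y+.11)<.08); print(m.sum(),np.median(Z[m]),rectinfo(n,m,s['ee_pos'][2]-.033+.006))
cv2.imwrite("pics/c6.png",cv2.resize(im[110:260,130:290],(640,600),interpolation=3))
```

```text
[ 0.6433 -0.1143  0.1244] [-3.141e+00 -3.000e-03  1.000e-03] [-0.  -0.  -1.7]
322 0.09432474425086801 (array([602.1, -75. ]), array([37. ,  5.1]), 6.6)
```

View pics/c6.png

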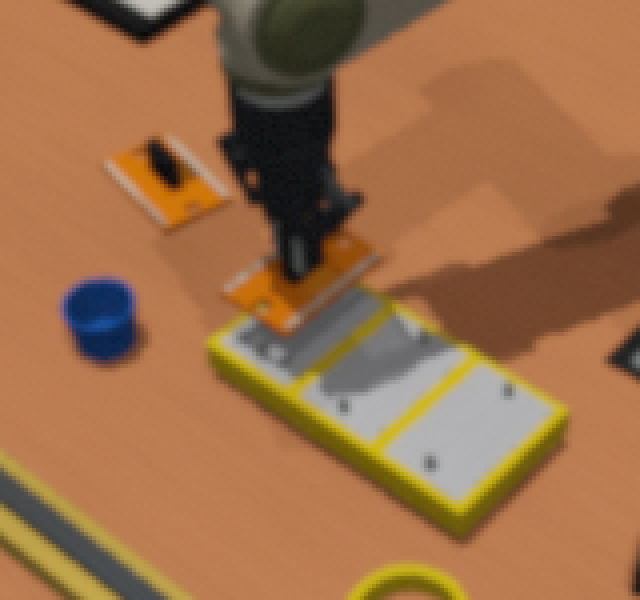

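Emit:
drive_tool([
  {"offset": [0.0015, -0.0004, -0.025], "rotation": [0, 0, 0]},
  {"offset": [0.0015, -0.0004, -0.033], "rotation": [0, 0, 0]},
  {"offset": [0.0015, -0.0004, -0.037], "rotation": [0, 0, 0]},
  {"offset": [0.0015, -0.0004, -0.04], "rotation": [0, 0, 0]},
  {"offset": [0.0015, -0.0004, -0.042], "rotation": [0, 0, 0]},
])

```text
time_s: 16.73
ee_pos: [0.6457, -0.1148, 0.0828]
orientation: [3.141, 0.003, 0.001]
ft_force: [1.0, -0.2, -1.1]
gripper_width: 0.151
finger_force: 59.3
```

Emit:
drive_tool([
  {"offset": [0, 0, -0.003], "rotation": [0, 0, 0]},
  {"offset": [0, 0, -0.005], "rotation": [0, 0, 0]},
  {"offset": [0, 0, -0.007], "rotation": [0, 0, 0]},
  {"offset": [0, 0, -0.008], "rotation": [0, 0, 0]},
  {"offset": [0, 0, -0.008], "rotation": [0, 0, 0]},
])

```text
time_s: 17.35
ee_pos: [0.6457, -0.1146, 0.0761]
orientation: [3.141, 0.003, 0.002]
ft_force: [-4.0, 2.0, 10.1]
gripper_width: 0.15
finger_force: 60.9
```

Emit:
drive_tool([
  {"offset": [0, 0, 0.001], "rotation": [0, 0, 0]},
  {"offset": [0, 0, 0.001], "rotation": [0, 0, 0]},
  {"offset": [0, 0, 0.001], "rotation": [0, 0, 0]},
  {"offset": [0, 0, 0.04], "rotation": [0, 0, 0]},
  {"offset": [0, 0, 0.08], "rotation": [0, 0, 0]},
  {"offset": [-0.01, -0.06, 0.08], "rotation": [0, 0, 0]},
  {"offset": [-0.02, -0.1, 0.08], "rotation": [0, 0, 0]},
  {"offset": [-0.03, -0.14, 0.08], "rotation": [0, 0, 0]},
], jaw=50)

```text
time_s: 18.35
ee_pos: [0.6151, -0.256, 0.1542]
orientation: [-3.141, -0.003, 0.0]
ft_force: [0.4, -0.0, 0.1]
gripper_width: 0.502
finger_force: 0.0
```

```bash
python3 look.py 7; python3 -c "
from h import *
print(read_state()['q'])
im=cv2.imread('pics/scene7.png');cv2.imwrite('pics/c7.png',cv2.resize(im[110:260,130:290],(640,600),interpolation=3))"
```

```text
18.35 [ 0.6151 -0.256   0.1542] [-3.141e+00 -3.000e-03  0.000e+00]
top
 bar tab (array([429.8, 111.2]), array([13.1, 33.6]), 179.7)
 pin [0.48  0.235 0.076] 0.079
 orange [ 0.655 -0.119  0.047] 430 (array([ 640.3, -115.7]), array([106.5,  46.2]), 1.8) tab (array([ 640.4, -113.5]), array([10.1, 33.3]), 178.8)
scene
 bar tab (array([434.8, 118.3]), array([49.2, 19.8]), 1.1)
 pin [0.487 0.241 0.073] 0.078
 orange [ 0.546 -0.37   0.006] 193 (array([ 537.2, -388.3]), array([111.9,  53.8]), 76.1) tab (array([ 545.8, -379.8]), array([29.4, 16. ]), 71.4)
 orange [ 0.601 -0.109  0.046] 159 (array([ 605.7, -114.9]), array([45.5, 76.9]), 90.5) tab (array([ 638.9, -109.3]), array([16.5, 26.9]), 166.8)
 orange [ 0.671 -0.113  0.046] 170 (array([ 667. , -107.9]), array([51.2, 63.1]), 90.0) tab (array([ 644.5, -108.9]), array([39.3, 15.5]), 1.7)
[-5.75231659e-01  6.54320020e-01  1.08045060e+00 -8.59029527e-04
  1.40677485e+00  9.98168781e-01]
```

View pics/c7.png

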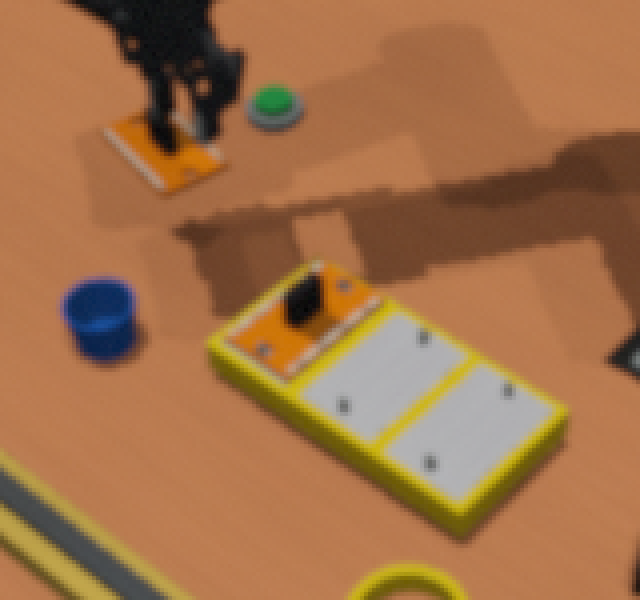

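Emit:
drive_tool([
  {"offset": [-0.04, 0.05, 0.05], "rotation": [0, 0, 10]},
  {"offset": [-0.08, 0.1, 0.05], "rotation": [0, 0, 20]},
  {"offset": [-0.1, 0.15, 0.05], "rotation": [0, 0, 30]},
  {"offset": [-0.1, 0.15, 0.05], "rotation": [0, 0, 40]},
  {"offset": [-0.1, 0.15, 0.05], "rotation": [0, 0, 50]},
  {"offset": [-0.1, 0.15, 0.05], "rotation": [0, 0, 60]},
  {"offset": [-0.1, 0.15, 0.05], "rotation": [0, 0, 70]},
  {"offset": [-0.1, 0.15, 0.05], "rotation": [0, 0, 76]},
])

```text
time_s: 19.45
ee_pos: [0.5155, -0.1039, 0.2043]
orientation: [-2.469, -1.942, -0.0]
ft_force: [-0.5, 0.5, -0.8]
gripper_width: 0.501
finger_force: 0.0
```

```bash
python3 look.py 8
```

```text
19.45 [ 0.5155 -0.1039  0.2043] [-2.469 -1.942 -0.   ]
top
 bar tab (array([429.9, 112.5]), array([10.5, 33.6]), 179.7)
 pin [0.48  0.235 0.076] 0.078
 orange [ 0.668 -0.116  0.047] 319 (array([ 649.9, -116.7]), array([85.3, 45.5]), 3.0) tab (array([ 640.4, -113.4]), array([10.1, 33.3]), 178.8)
 orange [ 0.546 -0.392  0.006] 631 (array([ 544.2, -390.1]), array([110.4,  50.3]), 77.8) tab (array([ 542.7, -387.8]), array([33.6, 12.8]), 76.6)
scene
 bar tab (array([435.6, 118.3]), array([50.9, 19.8]), 1.1)
 pin [0.487 0.24  0.073] 0.079
 orange [ 0.547 -0.369  0.007] 200 (array([ 543.5, -388.5]), array([112.3,  59.3]), 79.6) tab (array([ 547.5, -382.8]), array([40.1, 14.1]), 77.4)
 orange [ 0.602 -0.106  0.046] 145 (array([ 603.6, -111.3]), array([74.1, 45.9]), 81.0) tab (array([ 639.3, -109.3]), array([15.4, 28.8]), 178.6)
 orange [ 0.671 -0.113  0.046] 169 (array([ 667., -108.]), array([51.2, 63.1]), 90.0) tab (array([ 644.5, -108.9]), array([39.3, 15.5]), 1.7)
```

View pics/top8.png

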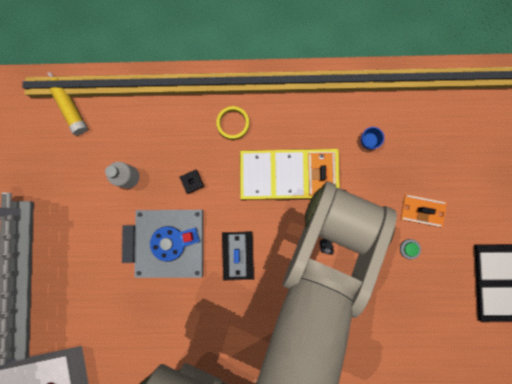

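Emit:
drive_tool([
  {"offset": [0.006, -0.06, 0], "rotation": [0, 0, 1]},
  {"offset": [0.012, -0.12, 0], "rotation": [0, 0, 1]},
  {"offset": [0.018, -0.18, -0.01], "rotation": [0, 0, 1]},
  {"offset": [0.024, -0.24, -0.02], "rotation": [0, 0, 1]},
  {"offset": [0.0295, -0.2815, -0.06], "rotation": [0, 0, 1]},
  {"offset": [0.0295, -0.2815, -0.12], "rotation": [0, 0, 1]},
  {"offset": [0.0295, -0.2815, -0.168], "rotation": [0, 0, 1]},
  {"offset": [0.0295, -0.2815, -0.168], "rotation": [0, 0, 1]},
])

```text
time_s: 20.55
ee_pos: [0.5438, -0.3846, 0.0329]
orientation: [-2.452, -1.951, 0.001]
ft_force: [-0.1, -0.6, 1.1]
gripper_width: 0.498
finger_force: 0.0
```

Emit:
drive_tool([
  {"offset": [0, 0, 0], "rotation": [0, 0, 0]},
  {"offset": [0, 0, 0], "rotation": [0, 0, 0]},
  {"offset": [0, 0, 0], "rotation": [0, 0, 0]},
  {"offset": [0, 0, 0], "rotation": [0, 0, 0]},
  {"offset": [0, 0, 0], "rotation": [0, 0, 0]},
], jaw=0)

```text
time_s: 21.18
ee_pos: [0.5461, -0.3869, 0.0394]
orientation: [2.453, 1.955, 0.001]
ft_force: [-0.2, 0.4, 7.5]
gripper_width: 0.147
finger_force: 61.9
```

Emit:
drive_tool([
  {"offset": [0, 0, 0.04], "rotation": [0, 0, 0]},
  {"offset": [0, 0, 0.1], "rotation": [0, 0, -4]},
  {"offset": [0.015, 0.05, 0.1], "rotation": [0, 0, -14]},
  {"offset": [0.03, 0.1, 0.1], "rotation": [0, 0, -24]},
  {"offset": [0.045, 0.16, 0.1], "rotation": [0, 0, -34]},
  {"offset": [0.06, 0.22, 0.1], "rotation": [0, 0, -44]},
  {"offset": [0.075, 0.28, 0.1], "rotation": [0, 0, -54]},
  {"offset": [0.09, 0.33, 0.1], "rotation": [0, 0, -64]},
])

```text
time_s: 22.18
ee_pos: [0.6355, -0.0537, 0.1379]
orientation: [3.121, 0.35, 0.003]
ft_force: [-0.1, -0.6, -1.2]
gripper_width: 0.145
finger_force: 60.7
```

Emit:
drive_tool([
  {"offset": [0.0077, 0.0282, 0], "rotation": [0, 0, -10]},
  {"offset": [0.0077, 0.0282, 0], "rotation": [0, 0, -13]},
  {"offset": [0.0077, 0.0282, 0], "rotation": [0, 0, -13]},
  {"offset": [0.0077, 0.0282, 0], "rotation": [0, 0, -13]},
])

```text
time_s: 22.68
ee_pos: [0.6428, -0.0284, 0.137]
orientation: [3.141, 0.004, 0.001]
ft_force: [-0.1, 0.0, -0.9]
gripper_width: 0.144
finger_force: 60.7
```

Emit:
drive_tool([
  {"offset": [0.001, -0.0003, -0.03], "rotation": [0, 0, 0]},
  {"offset": [0.001, -0.0003, -0.04], "rotation": [0, 0, 0]},
  {"offset": [0.001, -0.0003, -0.046], "rotation": [0, 0, 0]},
  {"offset": [0.001, -0.0003, -0.05], "rotation": [0, 0, 0]},
  {"offset": [0.001, -0.0003, -0.053], "rotation": [0, 0, 0]},
])

```text
time_s: 23.3
ee_pos: [0.6447, -0.0285, 0.0843]
orientation: [3.141, 0.003, 0.005]
ft_force: [3.5, 0.0, 0.6]
gripper_width: 0.146
finger_force: 61.0
```

Emit:
drive_tool([
  {"offset": [0, 0, -0.002], "rotation": [0, 0, 0]},
  {"offset": [0, 0, -0.004], "rotation": [0, 0, 0]},
  {"offset": [0, 0, -0.006], "rotation": [0, 0, 0]},
  {"offset": [0, 0, -0.006], "rotation": [0, 0, 0]},
])

```text
time_s: 23.8
ee_pos: [0.645, -0.0284, 0.0793]
orientation: [3.141, 0.003, 0.007]
ft_force: [5.1, 0.0, 10.2]
gripper_width: 0.146
finger_force: 62.2
```

Emit:
drive_tool([
  {"offset": [0, 0, 0.001], "rotation": [0, 0, 0]},
  {"offset": [0, 0, 0.001], "rotation": [0, 0, 0]},
  {"offset": [0, 0, 0.001], "rotation": [0, 0, 0]},
  {"offset": [0, 0, 0.04], "rotation": [0, 0, 0]},
  {"offset": [0, 0, 0.08], "rotation": [0, 0, 0]},
  {"offset": [-0.04, -0.05, 0.08], "rotation": [0, 0, 0]},
  {"offset": [-0.08, -0.1, 0.08], "rotation": [0, 0, 0]},
  {"offset": [-0.12, -0.15, 0.08], "rotation": [0, 0, 0]},
], jaw=50)

```text
time_s: 24.8
ee_pos: [0.5251, -0.1758, 0.1572]
orientation: [-3.141, -0.004, 0.001]
ft_force: [1.2, -0.4, 0.9]
gripper_width: 0.498
finger_force: 0.0
```

Emit:
drive_tool([
  {"offset": [-0.04, -0.05, 0], "rotation": [0, 0, 0]},
  {"offset": [-0.07, -0.1, 0], "rotation": [0, 0, 0]},
  {"offset": [-0.083, -0.15, 0], "rotation": [0, 0, 0]},
  {"offset": [-0.083, -0.169, 0], "rotation": [0, 0, 0]},
  {"offset": [-0.083, -0.169, -0.04], "rotation": [0, 0, 0]},
  {"offset": [-0.083, -0.169, -0.08], "rotation": [0, 0, 0]},
], jaw=0)

```text
time_s: 25.55
ee_pos: [0.4439, -0.3433, 0.0763]
orientation: [3.142, 0.003, 0.001]
ft_force: [-0.7, -0.7, 0.0]
gripper_width: 0.002
finger_force: 0.0
```

```bash
python3 look.py 9
python3 - <<'E'
import cv2,numpy as np
t=cv2.imread('pics/top9.png')[120:290,120:350]; s=cv2.imread('pics/scene9.png')[120:290,150:400]
f=lambda a:cv2.resize(a,(800,590) if 0 else (400,300),interpolation=3)
cv2.imwrite('pics/c9.png',np.vstack([cv2.resize(np.hstack([f(t),f(s)]),(800,300)),cv2.resize(cv2.imread('pics/scene9.png')[170:250,170:330],(600,300),interpolation=3) if 0 else cv2.resize(cv2.imread('pics/scene9.png')[165:245,170:383],(800,300),interpolation=3)]))
E
```

```text
25.55 [ 0.4439 -0.3433  0.0763] [3.142e+00 3.000e-03 1.000e-03]
top
 bar tab (array([429.9, 112.5]), array([10.5, 33.6]), 179.7)
 pin [0.48  0.235 0.076] 0.079
 orange [ 0.659 -0.12   0.047] 346 (array([ 647.6, -115.9]), array([42. , 87.5]), 179.2) tab (array([ 640.4, -113.5]), array([10.1, 33.3]), 178.8)
 orange [ 0.666 -0.035  0.047] 214 (array([653.9, -27.8]), array([44.9, 71.7]), 179.2) tab (array([640.2, -27.1]), array([10.2, 30.8]), 179.1)
scene
 bar tab (array([434.8, 118.2]), array([49.2, 19.8]), 1.1)
 pin [0.487 0.241 0.073] 0.078
 orange [ 0.657 -0.075  0.046] 729 (array([636.9, -70.8]), array([111.2, 160.6]), 90.0) tab (array([651.4, -28.6]), array([22. ,  5.4]), 15.6)
```

View pics/c9.png

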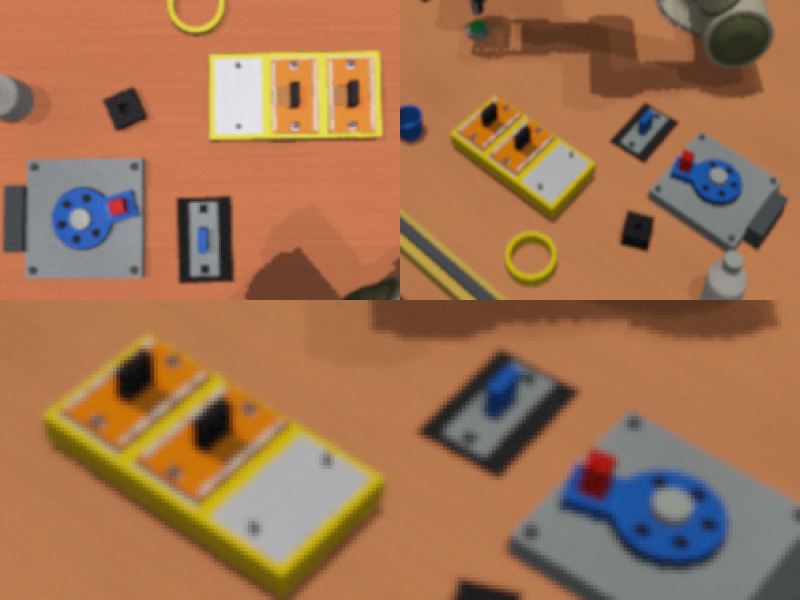

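Emit:
drive_tool([
  {"offset": [-0.0015, -0.003, -0.03], "rotation": [0, 0, 0]},
  {"offset": [-0.0015, -0.003, -0.04], "rotation": [0, 0, 0]},
  {"offset": [-0.0015, -0.003, -0.043], "rotation": [0, 0, 0]},
  {"offset": [-0.0015, -0.003, -0.046], "rotation": [0, 0, 0]},
  {"offset": [-0.0015, -0.003, -0.046], "rotation": [0, 0, 0]},
])

```text
time_s: 26.28
ee_pos: [0.4425, -0.3467, 0.0321]
orientation: [3.141, 0.003, 0.002]
ft_force: [0.9, 3.3, 3.1]
gripper_width: 0.005
finger_force: 1.8
```

Emit:
drive_tool([
  {"offset": [0, 0, -0.002], "rotation": [0, 0, 0]},
  {"offset": [0, 0, -0.004], "rotation": [0, 0, 0]},
  {"offset": [0, 0, -0.004], "rotation": [0, 0, 0]},
])

```text
time_s: 26.65
ee_pos: [0.4426, -0.3468, 0.0297]
orientation: [3.14, 0.003, 0.003]
ft_force: [-3.2, 7.3, 24.2]
gripper_width: 0.002
finger_force: 12.2
```

Bottomed out at 24 N (the spring takes about 5 N). Let go and retreat.

Emit:
drive_tool([
  {"offset": [0, 0, 0.01], "rotation": [0, 0, 0]},
  {"offset": [0, 0, 0.06], "rotation": [0, 0, 0]},
  {"offset": [0, 0, 0.12], "rotation": [0, 0, 0]},
  {"offset": [-0.04, 0.04, 0.16], "rotation": [0, 0, 0]},
  {"offset": [-0.06, 0.06, 0.16], "rotation": [0, 0, 0]},
  {"offset": [-0.06, 0.06, 0.16], "rotation": [0, 0, 0]},
  {"offset": [-0.06, 0.06, 0.16], "rotation": [0, 0, 0]},
])

```text
time_s: 27.52
ee_pos: [0.3824, -0.2874, 0.1873]
orientation: [3.141, 0.003, 0.0]
ft_force: [-0.2, 0.1, 0.6]
gripper_width: -0.002
finger_force: 0.0
```

```bash
python3 look.py 10; python3 -c "
from h import *
s=read_state();print(s['ft_force'])
print(env.sign_off())"
```

```text
27.525 [ 0.3824 -0.2874  0.1873] [3.141e+00 3.000e-03 0.000e+00]
top
 bar tab (array([429.9, 112.5]), array([10.5, 33.7]), 179.7)
 pin [0.48  0.235 0.076] 0.079
 orange [ 0.664 -0.118  0.047] 357 (array([ 639.8, -115.4]), array([103.9,  44.7]), 0.3) tab (array([ 640.4, -113.5]), array([10.1, 33.3]), 178.8)
 orange [ 0.666 -0.039  0.047] 185 (array([654.8, -30.1]), array([68.2, 44.8]), 3.3) tab (array([640.3, -27.2]), array([10.2, 30.8]), 179.1)
scene
 bar tab (array([435.8, 118.1]), array([51.9, 20.6]), 5.9)
 pin [0.486 0.241 0.073] 0.078
 orange [ 0.664 -0.094  0.046] 554 (array([637.4, -76.7]), array([110.3, 148.9]), 90.0) tab (array([ 644.5, -108.1]), array([39.7, 15.6]), 7.0)
 orange [ 0.598 -0.021  0.046] 115 (array([593.5, -23.9]), array([62.1, 37.9]), 48.9) tab (array([638.4, -22.7]), array([25. , 14.8]), 5.2)
[-0.71578325 -0.50079165 -0.37965033]
the job is handed in; nothing more can be done
None
```

The job is done and handed in at 27.5 s. The wheel is pinned and holding, the bar is on the middle of the mat, both plates present are seated in nests (the third was absent), and the start button was pressed last to its stop and released.

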